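# Close the tilted port of a bench blender and hold its cap flush

## Task

The drum of the bench blender has stopped at a slant with its filling port open. Lay the small flat gasket over the port's spigot so that it rests flat on the flange and let go of it, then take the steel cap by its knob, tilt it to the slope of the port and seat it squarely over the spigot onto the gasket. Finish still gripping the knob and pressing the cap flush on the gasket, firmly but not hard, as if a colleague were about to put the clamp on; do not turn the drum, and leave the clamp, the sieve and the sample jar where they are.

Things in the scene. Friction and masses are not known exactly. Their poses are not given: they have to be found in the camera images.
- port (a point): centre of the flat top of the port's steel flange (a ring 50 mm across, 4 mm thick). z is the port's axis, out of the drum, leaning 15 to 34 degrees from vertical towards the robot; y runs level, along the drum's axle. From the flange a steel spigot 33 mm across stands up 14 mm along z: straight for 9 mm, the last 5 mm tapering to 27 mm
- blender: bench blender: grey base 180x280x32 mm on feet, a bearing pillar 0.19 m high 100 mm to either side, and between them a steel double-cone drum, 150 mm across. The drum turns on a level axle 155 mm above the worktop, 100 mm from the port along its z, and is held by a 4 N m brake. Origin under the base's centre, x away from the robot, y along the axle
- gasket: flat black rubber ring, rigid, 50 mm outside and 37 mm inside diameter, 8 mm thick, 20 g, lying flat on the worktop; grip it across its outside. Origin at the centre of its underside, z along its axis. It goes round the spigot and rests on the flange. The larger red ring on the bench is not part of the job
- cap: round steel cap, 0.15 to 0.31 kg, knob up on the worktop: a disc 50 mm across, 14 mm thick, with a recess 39 mm across and 8 mm deep below that goes over the spigot; seated on the gasket its underside is 8 mm above the flange. The round knob, 22 mm across (top 7 mm: 25 mm), reaches 56 mm above the underside; it swivels in a light grip. Origin at the underside's centre, z out of the knob
- tri_clamp: steel pipe clamp with a wing nut, 68x98x14 mm, lying flat on the worktop in front of the blender; leave it alone; origin at the centre of its underside
- test_sieve: round brass-coloured test sieve, 103 mm in diameter and 48 mm high, standing left of the blender; leave it alone; origin at the centre of its underside
- sample_jar: sample jar, 42 mm in diameter and 106 mm high, standing right of the blender; leave it alone; origin at the centre of its underside
Not all that is in view belongs to the job. Of the things that look like the cap, the largest one is meant.

How it is judged:
By the outcome, as a careful person would: the job done as asked, in the order asked, and still so for the second after the job is handed in, while the arm keeps its last pose, push and grip.
It also fails if it takes over 58 s, if anything falls off the work surface, if the arm or the gripper's body presses on something with over 40 N, if the wrist force passes 120 N, or if a joint passes its speed limit or range.

## Robot

A 6-joint arm with a two-finger parallel gripper is mounted at the origin on a cart in front of the work surface, level with it; the furniture and walls round the work are solid. World frame = base frame: x ahead of the robot, y to its left, z up, the work surface at z = 0. Lengths are in m, angles in rad, forces in N, time in s.
With the tool pointing down it reaches from about 0.35 to 0.85 m from the base axis. Payload 8.1 kg.
Tool frame: the origin (TCP) lies on the front face of the gripper's body, between the roots of the fingers; the fingertips stand 73 mm ahead of it and the grasp point (between the pads) lies 54 mm ahead of it; z points along the fingers, y is the line along which they close (so a half turn about z gives the same grasp; the last joint's range is limited). The gripper opens to 85 mm and grips with 20 to 120 N. Pads are 22 mm wide; open, the fingers measure 114 mm over their backs; the gripper's body (76 mm by 85 mm) begins 54 mm behind the grasp point. The pads swing forward as they close: fully open they stand 13 mm farther back than shut.
Start: joints at [-1.327, 0.13, 1.488, -0, 1.523, -0.085], TCP at [0.194, -0.568, 0.304] pointing down, gripper open.
Joint ranges: [-2.96, 2.96], [-0.89, 2.26], [0.02, 2.5], [-1.34, 4.48], [0, 2.73], [-2.66, 2.66]. Speed limits (rad/s): [2.39, 2.39, 2.79, 3.14, 3.14, 3.14].

## Interface

Orientations are given as [roll, pitch, yaw] about the fixed x, y, z axes, in that order (R = Rz(yaw) Ry(pitch) Rx(roll)).
In Python, from rig import manip, telemetry, cams gives the robot as it stands. Calls block until the motion is done:
- manip.movep(position, orientation): joint-space move of the TCP to a pose.
- manip.move_linear(position, frame=None, v=0.15): straight line of the TCP; frame=None keeps the orientation; v is the mean speed in m/s.
- manip.move_joints(angles): joint-space move.
- manip.command_gripper(opening): finger opening in m; the grip force is fixed at half the most; returns when the fingers have stopped.
- manip.sleep(seconds).
- manip.solve_ik(position, orientation): joint angles nearest the present ones, or None.
- telemetry.sense(): the state.
- cams.get_image(name): name is "scene" or "top" or "wrist"; returns a dict with "image" (400x640x3 uint8, red, green, blue), "depth" (400x640 float32, m along the optical axis (not along the pixel's ray), 0 where there is no reading), "mtx" (3x3 intrinsics, pixels), "k1" (the pictures are not rectified: a ray, as slopes to the right and down, at radius r is drawn at 1 + k1 r^2 times it, then the intrinsics apply), "extrinsics" (4x4, takes a point from camera to world coordinates); the wrist camera has in their place "hand_eye" (4x4, takes a point from camera to tool coordinates, whose origin is the TCP and whose axes are the flange's). Camera axes: x right, y down, z forward; pixel columns grow to the right and rows downward; lengths in m; the calibration is good to about 2 mm. A picture is of the moment at which its call begins: read the wrist's pose just before it.
A pose or a line that the arm cannot do raises manip.Unreachable and nothing moves.
- manip.close_job(): hands the job in; it is judged then, once.
The state is a dict: "clock": time; "joint_positions": joint angles; "joint_vel": joint speeds; "effort": joint torques, N m; "ee_pos": TCP position; "orientation": TCP orientation; "ft_force": force on the tool from outside, world axes, zero at the start; "ft_torque": the same for the moment, N m; "gripper_width": finger opening in m; "finger_force": force on a finger pad.
Only numpy, scipy, OpenCV 4.12 (cv2) and the standard library are available. Lean on these libraries where they do the work, as an engineer would, in place of code of your own. Each camera call takes 0.05 s, during which the arm holds its last target. There are 200 camera calls.

## Working session

There is one attempt and no reset: what is moved stays moved. The work goes in short steps, each a Python script; the robot and the scene stay as the last script left them, time stands still between calls to the robot, and variables do not carry over. Pictures are saved under pics/ and viewed, at most 13 in all, crops included, and the job is handed in when it is done.

```bash
ls; mkdir -p pics; cat > h.py <<'E'
import numpy as np, cv2
from rig import manip, telemetry, cams
from scipy.spatial.transform import Rotation as R
def grab(name):
    s=telemetry.sense(); d=cams.get_image(name)
    if 'extrinsics' in d: T=np.array(d['extrinsics'])
    else:
        T=np.eye(4);T[:3,:3]=R.from_euler('xyz',s['orientation']).as_matrix();T[:3,3]=s['ee_pos'];T=T@np.array(d['hand_eye'])
    return d,T
def save(d,f,crop=None,k=1):
    im=d['image'][:,:,::-1]
    if crop: im=im[crop[1]:crop[3],crop[0]:crop[2]]
    cv2.imwrite('pics/'+f,cv2.resize(im,None,fx=k,fy=k,interpolation=cv2.INTER_CUBIC))
def rays(d,uv):
    M=np.array(d['mtx']); uv=np.atleast_2d(np.asarray(uv,float))
    return cv2.undistortPoints(uv.reshape(-1,1,2),M,np.array([d['k1'],0,0,0.])).reshape(-1,2)
def cloud(d,T):
    h,w=d['depth'].shape; u,v=np.meshgrid(np.arange(w),np.arange(h))
    xy=rays(d,np.c_[u.ravel(),v.ravel()]); z=d['depth'].ravel()[:,None]
    P=np.c_[xy*z,z]@T[:3,:3].T+T[:3,3]; P[z[:,0]==0]=np.nan
    return P.reshape(h,w,3)
def onz(d,T,uv,z):
    xy=rays(d,uv); D=np.c_[xy,np.ones(len(xy))]@T[:3,:3].T
    return T[:3,3]+D*((z-T[2,3])/D[:,2])[:,None]
E
python3 - <<'E'
from h import *
import pickle
o={}
for n in ['scene','top']:
    d,T=grab(n); o[n]=(d,T); save(d,n+'0.png'); print(n,T.round(3).tolist(),d['k1'],np.array(d['mtx']).round(1).tolist())
pickle.dump(o,open('im0.pkl','wb')); s=telemetry.sense(); print(s)
E
```

```text
pics
scene [[-0.621, -0.36, 0.696, -0.261], [-0.783, 0.261, -0.564, 0.654], [0.022, -0.896, -0.444, 0.663], [0.0, 0.0, 0.0, 1.0]] -0.11040184500185024 [[436.9, 0.0, 319.2], [0.0, 436.9, 202.1], [0.0, 0.0, 1.0]]
top [[-0.028, -0.979, 0.2, 0.287], [-1.0, 0.028, -0.0, -0.005], [-0.005, -0.2, -0.98, 1.373], [0.0, 0.0, 0.0, 1.0]] -0.07883387983990187 [[519.4, 0.0, 321.6], [0.0, 519.4, 200.1], [0.0, 0.0, 1.0]]
{'clock': 0.1, 'joint_positions': array([-1.32741759e+00,  1.31104327e-01,  1.48917868e+00,  1.91227663e-05,
        1.52297770e+00, -8.54035204e-02]), 'joint_vel': array([ 0.000767  , -0.00180168, -0.00420357, -0.00090471, -0.00045933,
        0.00207824]), 'effort': array([ 1.35144863e-03, -5.70951533e+01, -5.01943088e+01, -6.75936849e-05,
        8.18755216e-03, -1.36959133e-05]), 'ee_pos': array([ 0.19366952, -0.56749342,  0.3029335 ]), 'orientation': array([-3.13993231e+00, -1.61313740e-04,  3.28781194e-01]), 'ft_force': array([-0.37518739,  0.64193106,  0.5121685 ]), 'ft_torque': array([ 0.01774178, -0.01195304, -0.00870654]), 'finger_force': 0.0, 'gripper_width': 0.08569570383681432}
```

View pics/scene0.png

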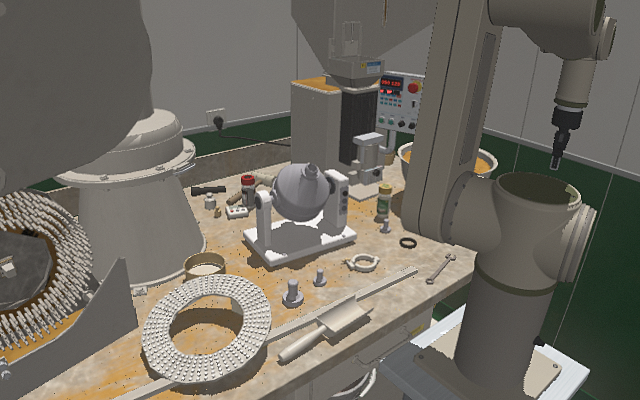

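View pics/top0.png

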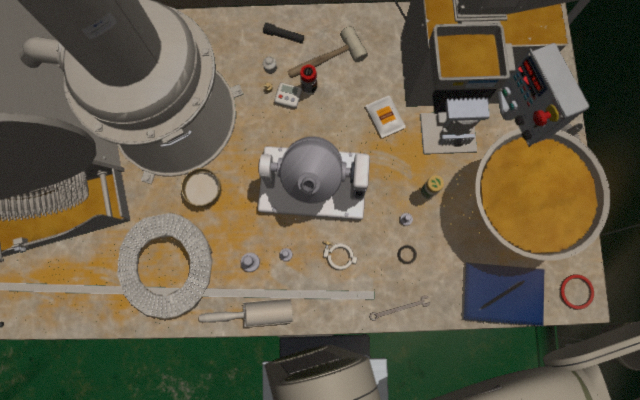

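The scene picture shows the blender with its port at (311,170), the clamp at (362,263), the gasket at (408,243) and cap candidates at (292,290), (320,278) and (385,226). In the top picture the port is at (309,185), the gasket at (407,254) and the caps at (250,262), (285,255) and (406,219). The one at (250,262) is the largest.

```bash
python3 - <<'E'
from h import *
import pickle
o=pickle.load(open('im0.pkl','rb'))
d,T=o['top'];P=cloud(d,T)
print('gasket',onz(d,T,[407,254],.008),'cap',onz(d,T,[[250,262],[285,255],[406,219]],.03).round(3).tolist())
for n,c in (('cap',(250,262)),('c2',(285,255)),('c3',(406,219)),('gas',(407,254))):
    p=P[c[1]-14:c[1]+15,c[0]-14:c[0]+15].reshape(-1,3); q=p[p[:,2]>.004]; print(n,len(q),q.min(0).round(3),q.max(0).round(3))
    if n!='gas':
        q=q[(q[:,2]>.008)]; print(q.mean(0).round(3))
p=P[170:200,295:325]
print('port',P[185,309],P[176:196:3,309].round(3).tolist())
print('clamp',onz(d,T,[340,256],.01))
p=P[140:215,255:375].reshape(-1,3);print('blender z',np.nanmax(p,0),np.nanmin(p,0))
d2,T2=o['scene'];Q=cloud(d2,T2);print('scene port',Q[164:178:3,311].round(3).tolist())
print(onz(d,T,[[264,166],[363,172]],.19).round(3).tolist())
d,T=o['top'];save(d,'top_c.png',(230,130,420,280),4)
d,T=grab('wrist');save(d,'wr0.png'); print(np.array(d['hand_eye']).round(3).tolist(),np.array(d['mtx']).round(1).tolist())
E
```

```text
gasket [[ 0.41518292 -0.22600461  0.008     ]] cap [[0.404, 0.184, 0.03], [0.42, 0.093, 0.03], [0.505, -0.225, 0.03]]
cap 320 [0.369 0.151 0.004] [0.444 0.225 0.065]
[0.406 0.187 0.025]
c2 135 [0.385 0.058 0.004] [0.459 0.13  0.041]
[0.422 0.094 0.019]
c3 141 [ 0.472 -0.265  0.004] [ 0.546 -0.193  0.041]
[ 0.506 -0.227  0.02 ]
gas 146 [ 0.379 -0.263  0.004] [ 0.454 -0.194  0.014]
port [0.56077768 0.02265374 0.21262758] [[0.573, 0.021, 0.25], [0.564, 0.021, 0.255], [0.571, 0.023, 0.199], [0.561, 0.023, 0.213], [0.549, 0.022, 0.233], [0.541, 0.022, 0.239], [0.544, 0.024, 0.192]]
clamp [[ 0.41502062 -0.04939533  0.01      ]]
blender z [0.74499354 0.17583004 0.26132848] [ 0.52113349 -0.15551913 -0.01119421]
scene port [[0.561, 0.017, 0.256], [0.568, 0.012, 0.244], [0.571, 0.01, 0.234], [0.544, 0.031, 0.24], [0.55, 0.025, 0.228]]
[[0.615, 0.128, 0.19], [0.594, -0.104, 0.19]]
[[0.0, -0.964, -0.266, 0.067], [1.0, -0.0, 0.001, -0.001], [-0.001, -0.266, 0.964, -0.07], [0.0, 0.0, 0.0, 1.0]] [[296.6, 0.0, 316.8], [0.0, 296.6, 204.2], [0.0, 0.0, 1.0]]
```

View pics/top_c.png

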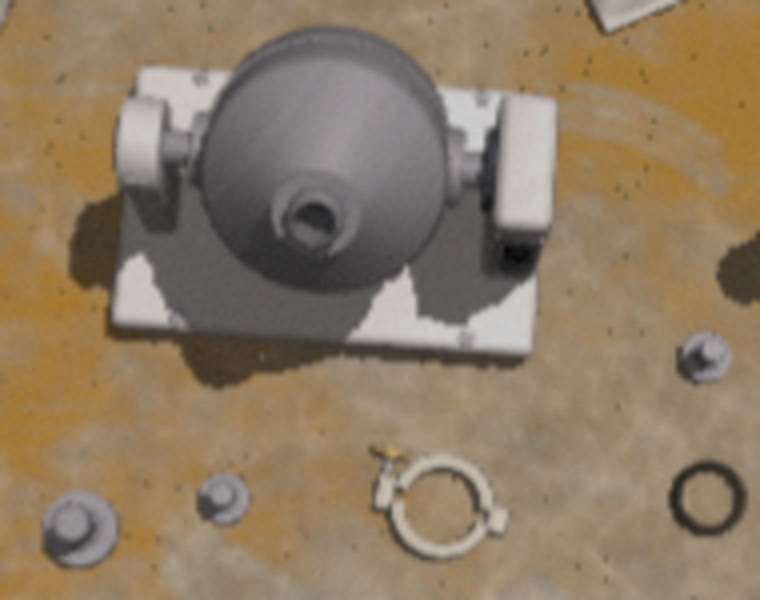

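The enlarged crop confirms the layout: the flange ring and spigot are centred near crop pixel (312,217), the largest cap is bottom left, and the gasket is at (708,498). Next are wrist views of the gasket and port, plus an IK check of the poses I plan to use.

```bash
cat >> h.py <<'E'
def port_R(th,yaw):
    return R.from_euler('z',yaw).as_matrix()@R.from_euler('y',-th).as_matrix()   # columns: port x,y,z
def tool_for(Rp,ang):
    # tool z=-port z; tool x at angle ang from port x
    return Rp@R.from_euler('z',ang).as_matrix()@np.diag([1,-1,-1.])
def eul(M): return R.from_matrix(M).as_euler('xyz')
E
python3 - <<'E'
from h import *
import pickle
Rp=port_R(np.radians(29),np.radians(-5)); c=np.array([.555,.022,.235])
for a in (0,90,180,270):
    M=tool_for(Rp,np.radians(a)); 
    print(a,[ (lambda q: None if q is None else np.round(q,2).tolist())(manip.solve_ik(c+Rp[:,2]*h,eul(M))) for h in (.07,.1,.2)])
manip.movep([.415,-.226,.2],[np.pi,0,0]); d1,T1=grab('wrist'); save(d1,'w_g.png')
for a in (0,180,90,270):
    M=tool_for(Rp,np.radians(a))
    try: manip.movep(c+Rp[:,2]*.19,eul(M)); print('went',a); break
    except manip.Unreachable as e: print(a,e)
d2,T2=grab('wrist'); save(d2,'w_p.png')
pickle.dump((d1,T1,d2,T2),open('w1.pkl','wb'));s=telemetry.sense();print(s['clock'],s['joint_positions'])
im=np.vstack([d1['image'],d2['image']])[:,:,::-1]; cv2.imwrite('pics/w1.png',cv2.resize(im,None,fx=.75,fy=.75,interpolation=cv2.INTER_AREA))
E
```

```text
0 [[-0.04, -0.48, 2.11, -0.03, 1.01, 1.63], [-0.03, -0.54, 2.1, -0.03, 1.07, 1.63], [-0.03, -0.7, 2.04, -0.03, 1.29, 1.63]]
90 [[-0.04, -0.48, 2.11, -0.03, 1.01, 0.06], [-0.03, -0.54, 2.1, -0.03, 1.07, 0.06], [-0.03, -0.7, 2.04, -0.03, 1.29, 0.06]]
180 [[-0.04, -0.48, 2.11, -0.03, 1.01, -1.51], [-0.03, -0.54, 2.1, -0.03, 1.07, -1.51], [-0.03, -0.7, 2.04, -0.03, 1.29, -1.51]]
270 [None, None, None]
went 0
3.075 [-0.02922522 -0.68315502  2.0506425  -0.03058278  1.27144957  1.63140268]
```

View pics/w1.png

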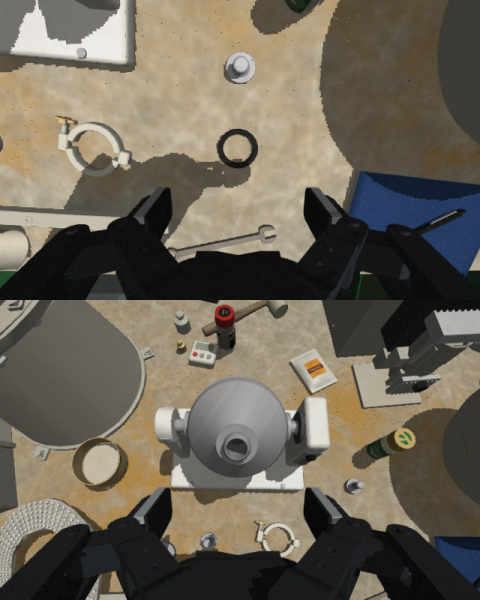

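The upper half shows the gasket at full-resolution (317,197). The lower half shows the port at about (315,194), viewed nearly along its axis. Now I'll extract the precise poses.

```bash
python3 - <<'E'
from h import *
import pickle
d1,T1,d2,T2=pickle.load(open('w1.pkl','rb'))
# gasket
g=d1['image'].astype(int).max(2)[160:235,275:360]; m=(g<60).astype(np.uint8)
cs,_=cv2.findContours(m,cv2.RETR_CCOMP,cv2.CHAIN_APPROX_NONE)
for c in cs:
    if len(c)>40:
        e=cv2.fitEllipse(c); uv=np.array(e[0])+[275,160]; print('gasket ell',e,onz(d1,T1,uv,.008).round(4))
        pts=onz(d1,T1,c.reshape(-1,2)+[275,160],.008); print(pts.min(0),pts.max(0))
P=cloud(d2,T2); print(P[185:205:4,316].round(4).tolist())
c=np.array([.555,.022,.235]); Rp=port_R(np.radians(29),np.radians(-5))
for it in range(6):
    q=(P.reshape(-1,3)-c)@Rp; r=np.hypot(q[:,0],q[:,1]); 
    k=(r>18.5e-3)&(r<23.5e-3)&(abs(q[:,2])<(.012 if it<2 else .004)); w=q[k]
    A=np.c_[w[:,:2],np.ones(k.sum())]; s=np.linalg.lstsq(A,w[:,2],rcond=None)[0]
    n=Rp@(np.array([-s[0],-s[1],1])/np.linalg.norm([s[0],s[1],1])); c=c+Rp[:,2]*s[2]
    th=np.arccos(n[2]); yaw=np.arctan2(-n[1],-n[0]); print(k.sum(),np.degrees(th),np.degrees(yaw),c.round(4),(A@s-w[:,2]).std())
    # spigot rim points
    t=q[(r<20e-3)&(q[:,2]>.011)&(q[:,2]<.018)]; 
    mid=(t.max(0)+t.min(0))/2
    f=q[(abs(q[:,2])<.003)&(r<.030)]; mf=(f.max(0)+f.min(0))/2; print('spig',mid.round(4),np.ptp(t,0).round(4),'fl',mf.round(4),np.ptp(f,0).round(4))
    Rp=port_R(th,yaw); c=c+Rp[:,:2]@mf[:2]
# axle check: c-0.1*z should have z=.155
print('axle',(c-.1*Rp[:,2]).round(4))
save(d2,'w_pc.png',(270,150,370,240),8)
save(d1,'w_gc.png',(270,150,370,240),8)
E
```

```text
gasket ell ((41.436893463134766, 37.77725601196289), (51.73680877685547, 52.1646614074707), 90.44546508789062) [[ 0.4154 -0.2262  0.008 ]]
[ 0.39009585 -0.25053284  0.008     ] [ 0.43914553 -0.20197567  0.008     ]
gasket ell ((41.273765563964844, 37.278987884521484), (38.55632019042969, 40.514801025390625), 90.78826904296875) [[ 0.4159 -0.2261  0.008 ]]
[ 0.39697991 -0.24498408  0.008     ] [ 0.43372012 -0.2074752   0.008     ]
[[0.5763, 0.0203, 0.2056], [0.5731, 0.0206, 0.2022], [0.5697, 0.0209, 0.1993], [0.5627, 0.0215, 0.2096], [0.5568, 0.022, 0.2168]]
632 35.86739416513412 -5.0045616706429525 [0.554  0.0221 0.2367] 0.002092541841956805
spig [0.0042 0.0011 0.0143] [0.0314 0.0328 0.0067] fl [0.0046 0.0007 0.    ] [0.0496 0.0492 0.006 ]
731 33.023440623375876 -6.178316227809881 [0.5582 0.0224 0.2389] 0.0006594790605546171
spig [ 0.0004 -0.      0.0133] [0.0303 0.03   0.0045] fl [ 0.  0. -0.] [0.0501 0.0492 0.006 ]
731 33.06417245297824 -6.193763673380098 [0.5582 0.0224 0.2389] 0.0006598478912682497
spig [0.0002 0.0002 0.0137] [0.0309 0.0308 0.0054] fl [ 0. -0. -0.] [0.0501 0.0491 0.006 ]
731 33.061893039726094 -6.165813732357996 [0.5582 0.0224 0.2389] 0.0006591799879996701
spig [0.0002 0.0003 0.0137] [0.0309 0.0308 0.0054] fl [-0.  0. -0.] [0.0501 0.0491 0.006 ]
731 33.06188792667887 -6.165761189970524 [0.5582 0.0224 0.2389] 0.0006591799640888408
spig [0.0002 0.0003 0.0137] [0.0309 0.0308 0.0054] fl [-0. -0. -0.] [0.0501 0.0491 0.006 ]
731 33.06188791538844 -6.165761091150212 [0.5582 0.0224 0.2389] 0.0006591799640887556
spig [0.0002 0.0003 0.0137] [0.0309 0.0308 0.0054] fl [-0. -0. -0.] [0.0501 0.0491 0.006 ]
axle [0.6125 0.0165 0.1551]
```

View pics/w_pc.png

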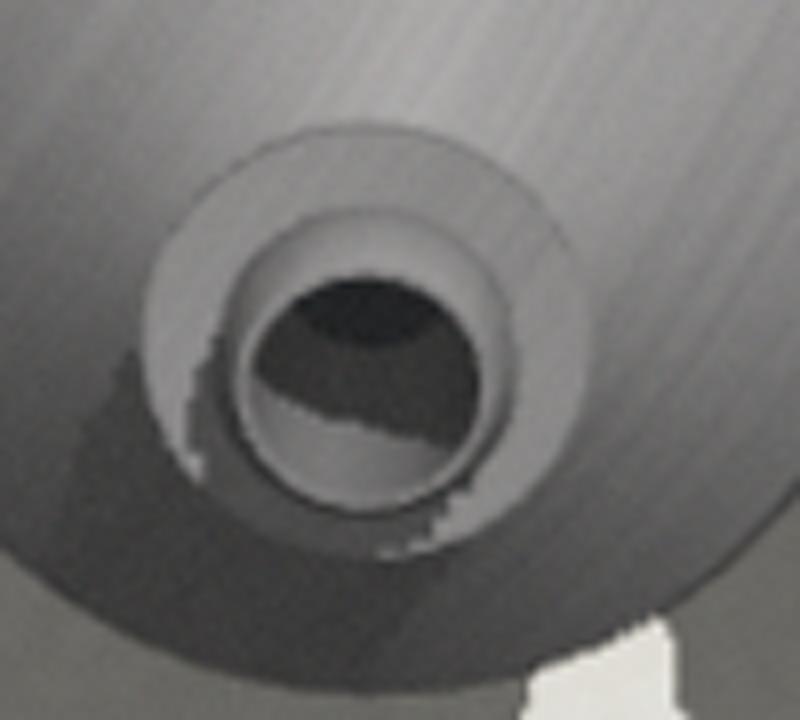

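The crop shows the flange ellipse centred near (316,192.6) with the open spigot inside it. The depth fit puts the axle at z=0.1551, which agrees with the stated 155 mm. A second port view turned 180° will cancel the lateral hand-eye error, and I'll view the cap in the same pass.

```bash
cat >> h.py <<'E'
def fit_port(d,T,c,Rp,z0=0.,verbose=1):
    P=cloud(d,T).reshape(-1,3)
    for it in range(5):
        q=(P-c)@Rp; r=np.hypot(q[:,0],q[:,1]); k=(r>18.5e-3)&(r<23.5e-3)&(abs(q[:,2])<.005); w=q[k]
        A=np.c_[w[:,:2],np.ones(k.sum())]; s=np.linalg.lstsq(A,w[:,2],rcond=None)[0]
        n=Rp@(np.array([-s[0],-s[1],1])/np.linalg.norm([s[0],s[1],1])); c=c+Rp[:,2]*s[2]
        f=q[(abs(q[:,2])<.003)&(r<.030)]; mf=(f.max(0)+f.min(0))/2
        th=np.arccos(n[2]); yaw=np.arctan2(-n[1],-n[0]); Rp=port_R(th,yaw); c=c+Rp[:,:2]@mf[:2]
    if verbose: print('port',c.round(4),np.degrees([th,yaw]).round(2),'ext',np.ptp(f,0).round(4),'axle',(c-.1*Rp[:,2]).round(4))
    return c,Rp
E
python3 - <<'E'
from h import *
import pickle
d1,T1,d2,T2=pickle.load(open('w1.pkl','rb'))
Rp=port_R(np.radians(33),np.radians(-6.1)); c=np.array([.5582,.0224,.2389])
fit_port(d2,T2,c,Rp)
v=[.555,.022,.235]; R0=port_R(np.radians(29),np.radians(-5))
manip.movep(np.array(v)+R0[:,2]*.19,eul(tool_for(R0,np.pi))); d3,T3=grab('wrist'); fit_port(d3,T3,c,Rp)
save(d3,'w_p180.png',(270,150,370,240),6)
manip.movep([.405,.186,.22],[np.pi,0,0]); d4,T4=grab('wrist')
pickle.dump((d3,T3,d4,T4),open('w2.pkl','wb'))
P=cloud(d4,T4).reshape(-1,3); P=P[np.hypot(P[:,0]-.405,P[:,1]-.186)<.04]
for a,b in((.011,.017),(.052,.06)):
    q=P[(P[:,2]>a)&(P[:,2]<b)]; print(len(q),((q.max(0)+q.min(0))/2).round(4),np.ptp(q,0).round(4))
save(d4,'w_cap.png'); print(telemetry.sense()['clock'])
im=np.hstack([cv2.resize(x['image'][150:240,270:370],None,fx=4,fy=4) for x in (d3,d4)]); cv2.imwrite('pics/pair.png',im[:,:,::-1])
E
```

```text
port [0.5582 0.0224 0.2389] [33.06 -6.17] ext [0.0501 0.0491 0.006 ] axle [0.6125 0.0165 0.1551]
port [0.559  0.0223 0.2392] [33.18 -6.24] ext [0.0498 0.0492 0.0059] axle [0.6134 0.0164 0.1555]
1145 [0.4065 0.1877 0.014 ] [0.0479 0.049  0.0059]
656 [0.4064 0.1875 0.0552] [0.0236 0.0242 0.006 ]
8.675
```

View pics/pair.png

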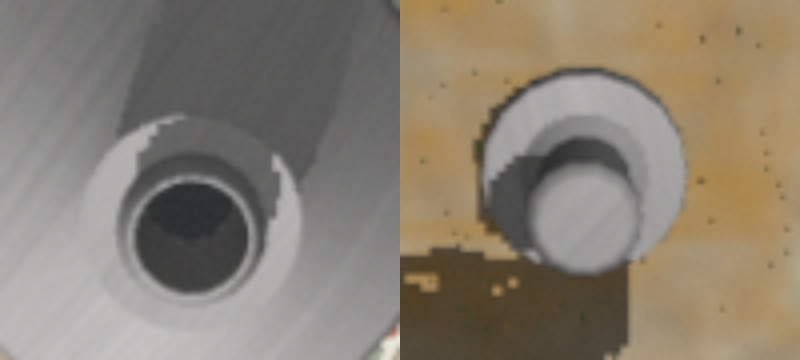

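The left view shows the port turned 180°, and its fit agrees within 1 mm. The right view shows the cap at (0.4065, 0.1876). Now I'll pick up the gasket, feeling for the table first.

```bash
cat >> h.py <<'E'
PC=np.array([.5586,.0223,.2390]); PR=port_R(np.radians(33.1),np.radians(-6.2))
S=telemetry.sense
def F(): 
    return np.mean([ (manip.sleep(.02),S()['ft_force'])[1] for _ in range(3)],0)
E
python3 - <<'E'
from h import *
g=np.array([.4155,-.2262])
manip.command_gripper(.06)
manip.movep([*g,.12],[np.pi,0,0]); f0=F()
manip.move_linear([*g,.079],v=.1); z=.079
while z>.064:
    f=F()-f0
    if f[2]>2.5: break
    z-=.001; manip.move_linear([*g,z],v=.03)
print('contact z',z,S()['ee_pos'],f,S()['gripper_width'])
z+=.0045; manip.move_linear([*g,z],v=.05)
manip.command_gripper(.03); s=S(); print(s['gripper_width'],s['finger_force'],s['ft_force']-f0,s['ee_pos'],s['clock'])
d,T=grab('wrist'); save(d,'grip.png',(160,180,480,400),2.4)
E
```

```text
contact z 0.06699999999999999 [ 0.41567549 -0.22629348  0.06753822] [-3.00900311  1.15793603  6.93314678] 0.06038586069327671
0.04671970401266314 61.36718805413693 [-2.07655129  1.44730883  7.14810215] [ 0.41577555 -0.22637846  0.07203438] 15.4
```

View pics/grip.png

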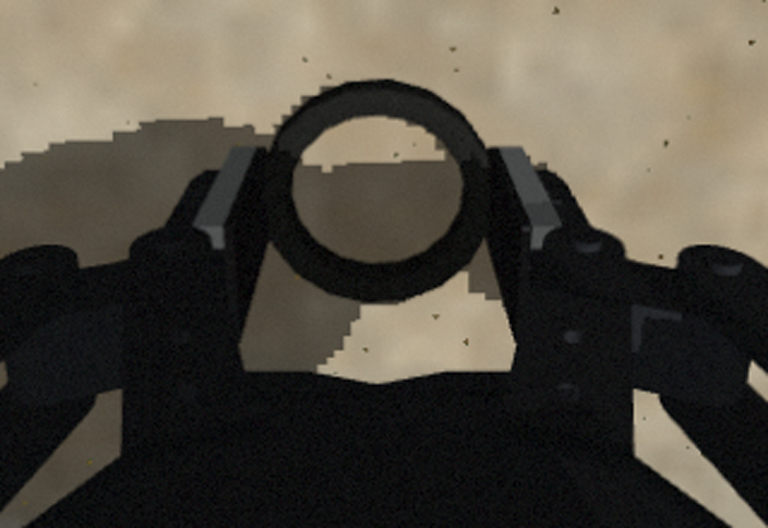

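The gasket is between the fingers, but the width reads 46.7 mm where I expected 50. I'll lift slightly and measure the gasket in the tool frame.

```bash
python3 - <<'E'
from h import *
manip.move_linear([.4155,-.2262,.15],v=.1); s=S(); print(s['gripper_width'],s['finger_force'],s['ft_force'])
d=cams.get_image('wrist'); P=cloud(d,np.array(d['hand_eye'])).reshape(-1,3)
col=d['image'].reshape(-1,3)
k=(abs(P[:,0])<.032)&(abs(P[:,1])<.0215)&(P[:,2]>.035)&(P[:,2]<.10); q=P[k]
h,e=np.histogram(q[:,2],bins=np.arange(.035,.1,.0025)); print([(round(a,4),int(b)) for a,b in zip(e,h) if b])
A=np.c_[q[:,:2],np.ones(len(q))]; m=np.ones(len(q),bool)
top=np.abs(q[:,2]-np.median(q[:,2]))<.008
for i in range(5):
    sol=np.linalg.lstsq(A[top],q[top,2],rcond=None)[0]; r=q[:,2]-A@sol; top=abs(r)<.0015
print('plane',sol,top.sum()); t=q[top]; print(t.min(0),t.max(0))
# circle fit outer boundary for |y|<.018 ends
for sg in (1,-1):
    b=t[(abs(t[:,1])<.004)]; print((sg*b[:,0]).max()*sg)
save(d,'lift.png',(160,180,480,400),2.4)
E
```

```text
0.046276911130903695 61.409953739494085 [ 0.38423376 -0.21479309 -0.73661391]
[(np.float64(0.06), 20), (np.float64(0.0625), 2484), (np.float64(0.065), 552), (np.float64(0.0675), 303), (np.float64(0.07), 72)]
plane [-0.00173781 -0.0030114   0.06403863] 2691
[-0.02550282 -0.02149397  0.06250085] [0.02350438 0.02149737 0.06559246]
0.023504380642487464
-0.025502819221268916
```

View pics/lift.png

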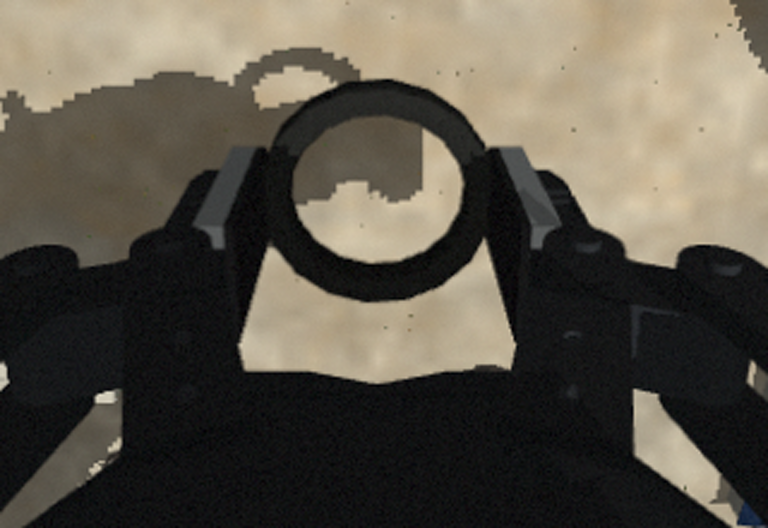

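The lifted view and depth show the gasket held flat, with its underside at tool z of about 0.072 and centred within 1 mm. Now the guarded placement on the flange.

```bash
python3 - <<'E'
from h import *
M=tool_for(PR,0); z=PR[:,2]; off=.0006*M[:,0]
manip.move_linear([.4155,-.2262,.28],v=.3)
tgt=lambda h: PC+off+z*(.072+h)
manip.movep(tgt(.045),eul(M)); f0=F()
manip.move_linear(tgt(.018),v=.12)
h=.018; 
while h>-.004:
    h-=.002 if h>.0025 else .0007
    manip.move_linear(tgt(h),v=.06); f=(S()['ft_force']-f0); a=f@z
    lat=np.round((M.T@f)[:2],1)
    if abs(a)>1.5 or abs(lat).max()>1.5: print(round(h,4),round(a,2),lat)
    if a>4.5: break
print(h,S()['clock'],S()['gripper_width'])
d,T=grab('wrist'); fit=None; save(d,'place.png',(160,140,480,400),2.3)
E
```

```text
0.006 1.6 [-0.  -1.3]
-0.0008 5.58 [-2.8 -0.3]
-0.0008 21.5333 0.04650982246602659
```

View pics/place.png

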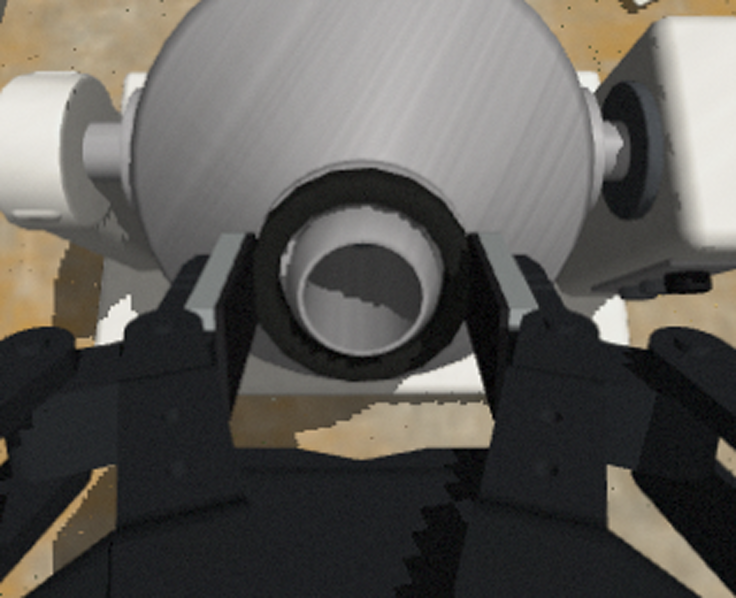

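The picture shows the gasket ringing the spigot and down on the flange, with a contact force of 5.6 N. I'll release it, retreat along the axis, and verify the gasket and port plane.

```bash
python3 - <<'E'
from h import *
M=tool_for(PR,0); z=PR[:,2]; off=.0006*M[:,0]
tgt=lambda h: PC+off+z*(.072+h)
manip.move_linear(tgt(0),v=.05)
manip.command_gripper(.062)
manip.move_linear(tgt(.06),v=.15); manip.move_linear(tgt(.118),v=.25)
d,T=grab('wrist')
P=cloud(d,T).reshape(-1,3); q=(P-PC)@PR; r=np.hypot(q[:,0],q[:,1])
k=(r<.028)&(abs(q[:,2]-.008)<.004)&(r>.018); w=q[k]
dk=d['image'].reshape(-1,3)[k].max(1)<70; w=w[dk]
A=np.c_[w[:,:2],np.ones(len(w))]; s=np.linalg.lstsq(A,w[:,2],rcond=None)[0]; print('gasket top slope deg',np.degrees(s[:2]).round(2),s[2],len(w),'ctr',((w.max(0)+w.min(0))/2).round(4),np.ptp(w,0).round(4))
t=q[(r<.02)&(q[:,2]>.0115)&(q[:,2]<.018)]; print('spig',((t.max(0)+t.min(0))/2).round(4))
# next: over the cap
c=np.array([.4065,.1876]); o=[np.pi,0,np.pi/2]
manip.movep([*c,.2],o); manip.move_linear([*c,.13],v=.2); f0=F(); manip.move_linear([*c,.093],v=.1)
print((S()['ft_force']-f0).round(1))
manip.command_gripper(.01); s=S(); print(s['gripper_width'],s['finger_force'],(s['ft_force']-f0).round(1),s['ee_pos'],s['clock'])
d,T=grab('wrist'); save(d,'capgrip.png',(160,140,480,400),2.3)
E
```

```text
gasket top slope deg [ 0.11 -0.05] 0.007687854308127218 1045 ctr [-0.0018  0.0007  0.0069] [0.049  0.0491 0.0058]
spig [-0.      0.0007  0.0136]
[ 0.4 -0.3 -1. ]
0.02255416586082849 58.29460859298706 [-2.3 -1.6  4.5] [0.40696478 0.18781519 0.09384451] 25.875
```

View pics/capgrip.png

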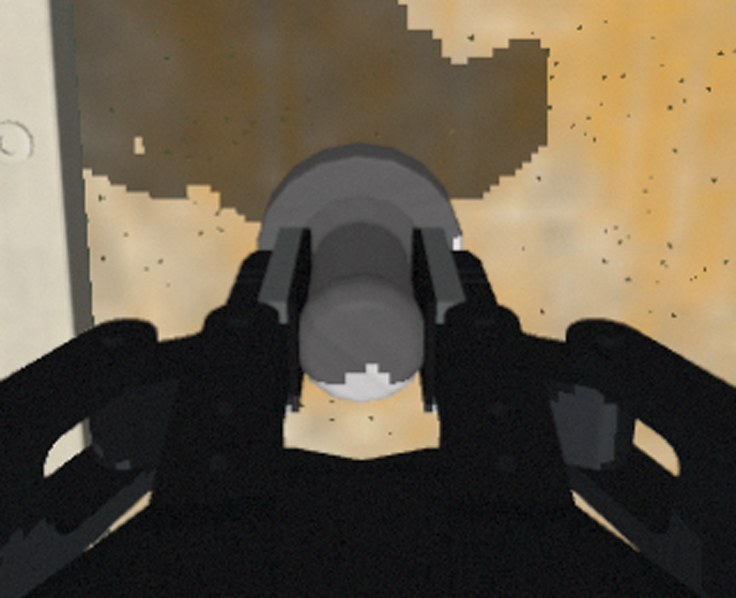

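The gasket sits flat (0.1° slope, top 7.7 mm above the flange) and the knob is gripped between the pads. I'll lift, tilt to the port's slope, and check the cap's attitude in hand.

```bash
cat >> h.py <<'E'
def captilt():
    d=cams.get_image('wrist'); P=cloud(d,np.array(d['hand_eye'])).reshape(-1,3)
    q=P[(P[:,0]>.0125)&(P[:,0]<.024)&(abs(P[:,1])<.02)&(abs(P[:,2]-.080)<.006)]
    A=np.c_[q[:,:2],np.ones(len(q))]; m=np.ones(len(q),bool)
    for i in range(5):
        s=np.linalg.lstsq(A[m],q[m,2],rcond=None)[0]; r=q[:,2]-A@s; m=abs(r)<max(.0012,.006-.002*i)
    t=q[m]; print('disc slope deg',np.degrees(s[:2]).round(2),'z',s[2].round(4),m.sum(),'front edge x',t[:,0].max().round(4)); return s,d
E
python3 - <<'E'
from h import *
M=tool_for(PR,np.pi/2); z=PR[:,2]
captilt()
manip.move_linear([.4065,.1876,.3],v=.3); captilt()
f0=F(); print(f0,S()['finger_force'])
manip.movep(PC+z*(.0938+.045),eul(M)); manip.sleep(.2); s,d=captilt(); save(d,'capport.png',(160,140,480,400),2.3)
s=S();print(s['clock'],s['gripper_width'],s['joint_positions'].round(2))
E
```

```text
disc slope deg [4.26 0.56] z 0.0782 1122 front edge x 0.024
disc slope deg [4.19 0.61] z 0.0783 1096 front edge x 0.0239
[ 0.15663211 -0.17685281 -2.2739866 ] 58.75530660152435
disc slope deg [3.19 0.83] z 0.0783 1108 front edge x 0.0239
27.9917 0.02251207882027355 [-0.01 -0.68  2.15 -0.06  1.1   0.11]
```

View pics/capport.png

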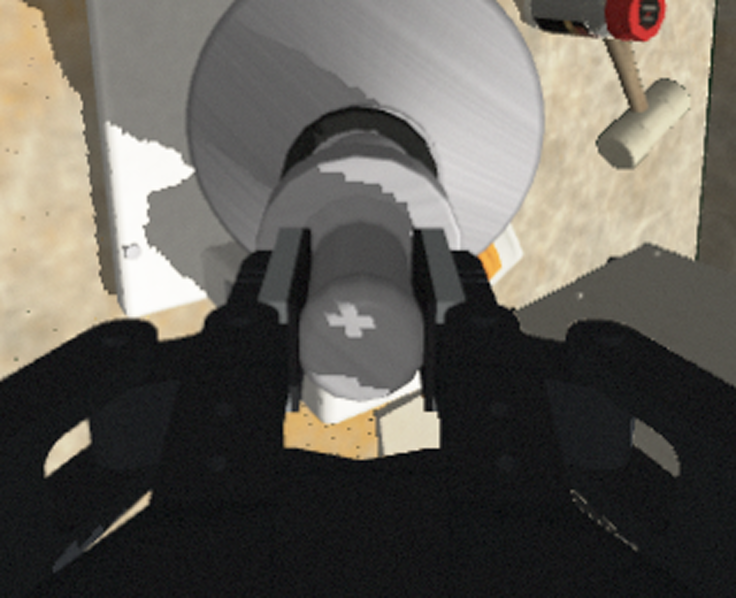

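The view shows the cap above the spigot, tilted to within about 1° of the port slope (the 4.2° reading on the table is the measurement bias). Now the guarded seating.

```bash
python3 - <<'E'
from h import *
M=tool_for(PR,np.pi/2); z=PR[:,2]; c=PC+.0003*PR[:,1]
tgt=lambda h: c+z*(.0938+h)
f0=F(); manip.move_linear(tgt(.018),v=.1); h=.018
while h>.004:
    h-=.001 if h>.0095 else .0005
    manip.move_linear(tgt(h),v=.05); f=F()-f0; a=f@z; print(round(h,4),round(a,1),(M.T@f)[:2].round(1),end='; ')
    if a>12 or (h>.0105 and a>8): break
print(); captilt(); s=S(); e=s['ee_pos']-c; print('h actual',e@z-.0938,(PR.T@e)[:2],s['clock'],s['gripper_width'])
np.save('f0.npy',f0)
E
```

```text
0.017 -0.9 [0.1 0.5]; 0.016 -0.8 [0.3 0.2]; 0.015 -1.1 [-0.3  0.4]; 0.014 -0.6 [ 0.4 -0.2]; 0.013 -0.7 [ 0.3 -0.4]; 0.012 -1.2 [-0.4 -0.4]; 0.011 0.1 [-0.7 -0.2]; 0.01 -0.7 [-0.3 -0.3]; 0.009 -0.7 [0.1 0.1]; 0.0085 -0.8 [-0.3 -0.6]; 0.008 -0.8 [-0.2 -0.2]; 0.0075 1.9 [-0.1 -1.3]; 0.007 9.3 [-0.6 -3.5]; 0.0065 14.3 [-0.8 -6.3]; 
disc slope deg [4.07 1.21] z 0.0779 1111 front edge x 0.024
h actual 0.007502290516543109 [4.25524886e-04 6.26556524e-05] 32.7083 0.022595583309016922
```

```bash
python3 - <<'E'
from h import *
M=tool_for(PR,np.pi/2); z=PR[:,2]; c=PC+.0003*PR[:,1]; f0=np.load('f0.npy')
def rep(t):
    manip.sleep(.3); s=S(); f=np.mean([(manip.sleep(.02),S()['ft_force'])[1] for _ in range(5)],0)-f0
    Ms=R.from_euler('xyz',s['orientation']).as_matrix(); print(t,'F tool',(M.T@f).round(1),'T tool',(M.T@s['ft_torque']).round(2),'rot err deg',np.degrees(R.from_matrix(M.T@Ms).as_rotvec()).round(2),'fl',(PR.T@(s['ee_pos']-c)).round(4))
rep('now')
manip.move_linear(c+z*(.0938+.0065)-PR[:,0]*.0006,v=.03); rep('shift')
d,T=grab('scene'); save(d,'sc.png',(270,130,370,240),5)
d,T=grab('wrist'); print(S()['clock'])
P=cloud(*grab('top')).reshape(-1,3); q=(P-PC)@PR; r=np.hypot(q[:,0],q[:,1])
E
```

```text
now F tool [ -1.4  -6.  -14.6] T tool [ 1.33 -0.18  0.03] rot err deg [-0.03  0.   -0.01] fl [5.000e-04 1.000e-04 1.013e-01]
shift F tool [ -0.9  -3.8 -11.5] T tool [ 0.96 -0.09 -0.  ] rot err deg [-0.07  0.    0.  ] fl [1.000e-04 0.000e+00 1.013e-01]
33.825
```

View pics/sc.png

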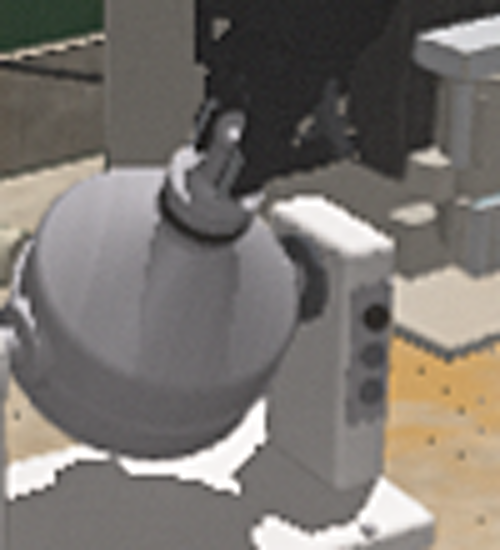

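The crop shows the cap seated on the dark gasket line, square to the port. I'll trim out the remaining lateral load and set the final press.

```bash
python3 - <<'E'
from h import *
M=tool_for(PR,np.pi/2); z=PR[:,2]; c=PC+.0003*PR[:,1]; f0=np.load('f0.npy')
def rep(t):
    manip.sleep(.3); s=S(); f=np.mean([(manip.sleep(.02),S()['ft_force'])[1] for _ in range(5)],0)-f0
    print(t,'F tool',(M.T@f).round(1),'T',(M.T@s['ft_torque']).round(2),'pos',(PR.T@(s['ee_pos']-c)).round(4)); return M.T@f
dx,h=-.0006,.0065
for i in range(6):
    f=rep((round(dx,4),round(h,4)))
    if abs(f[1])<1.5 and 13<-f[2]<19: break
    dx+=np.clip(f[1]/9000,-.0005,.0005); h+=np.clip((-f[2]-16)/12000,-.0005,.0005)
    manip.move_linear(c+z*(.0938+h)+PR[:,0]*dx,v=.03)
captilt(); d,T=grab('scene'); P=cloud(d,T)
# has the drum turned? check drum/gasket geometry and bystanders from the top view
d,T=grab('top'); save(d,'end.png',(200,120,460,290),3); s=S(); print(s['clock'],s['gripper_width'],s['finger_force'])
E
```

```text
(-0.0006, 0.0065) F tool [ -0.6  -3.8 -11.1] T [ 0.93 -0.09  0.02] pos [1.000e-04 0.000e+00 1.013e-01]
(np.float64(-0.001), np.float64(0.0061)) F tool [ -1.   -4.2 -14. ] T [ 1.06 -0.17  0.01] pos [1.000e-04 1.000e-04 1.012e-01]
(np.float64(-0.0015), np.float64(0.0059)) F tool [ -1.   -3.4 -13.9] T [ 0.86 -0.15  0.03] pos [-1.000e-04  0.000e+00  1.012e-01]
(np.float64(-0.0019), np.float64(0.0058)) F tool [ -1.3  -2.9 -14.2] T [ 0.75 -0.11 -0.01] pos [-0.0003  0.      0.1011]
(np.float64(-0.0022), np.float64(0.0056)) F tool [ -1.4  -2.7 -14.4] T [ 0.65 -0.15 -0.05] pos [-0.0004  0.      0.1011]
(np.float64(-0.0025), np.float64(0.0055)) F tool [ -1.1  -1.9 -14.4] T [ 0.61 -0.19  0.01] pos [-0.0005  0.      0.1011]
disc slope deg [4.19 0.78] z 0.0778 1116 front edge x 0.024
37.825 0.02224965447301709 59.62345361709595
```

View pics/end.png

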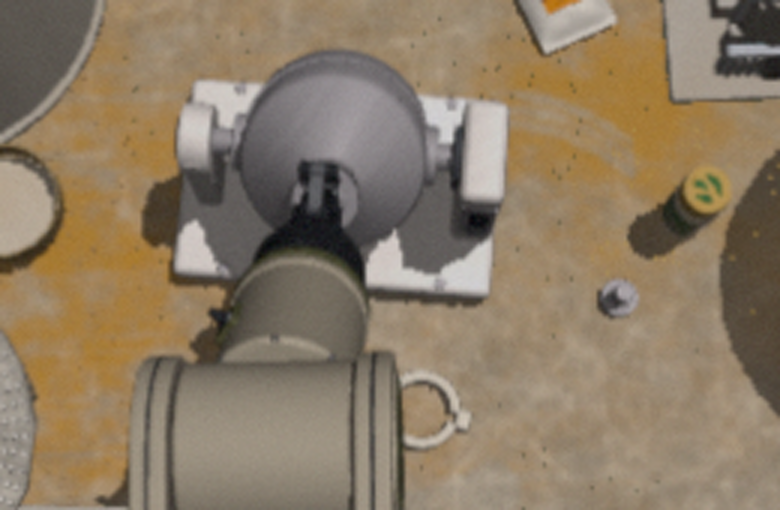

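The top view shows the cap held on the port, with the drum, clamp, sieve and jar where they were. The press is steady at about 14 N with little lateral load, so I'm handing it in.

```bash
python3 -c "
from h import *
print(manip.close_job())"
```

```text
the job is handed in; nothing more can be done
None
```

The job is handed in at about 38 s: the gasket lies flat on the flange, and the cap is seated square on it, with the knob still gripped and pressed at about 14 N.

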